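# Roll the last tin up into the can rack

### The job

The white push-back can rack on the counter has room for one more tin. With the fingertips or the outside of the fingers push the red tin that lies in front of it slowly up the short ramp and over the lip, driving the two tins in the lane back up towards the back stop, until it has dropped in behind the lip and the lane is full. Keep the fingers behind it all the way so that it never runs free on the ramp or rolls back down; do not pick up any tin, and leave the bowl, tub, small tin and pepper mill where they are.

Things in the scene. Friction and masses are not known exactly. Their poses are not given: they have to be found in the camera images.
- rack: white steel can rack with one lane, fixed. Origin: on the counter below the middle of the lip; x runs along the lane, uphill, away from its open front; y across; z up. All faces smooth; tins roll easily. The lane holds three tins: when full, their centres are at x = 15, 87, 160 mm and z = 49, 54, 59 mm, and the lip keeps the front one from rolling out
- ramp_foot (a point): foot of the rack's ramp, in the middle, flush with the counter, 95 mm in front of the lip. The ramp is 124 mm wide and climbs 9 degrees to the lip. Beside it two upright guides, tops 33 mm above the counter, flare outwards: inner faces 60 mm from the middle near the lip, 72 mm at their front ends
- lip (a point): middle of the lip, the rounded top edge of the ramp, 15 mm above the counter. Behind it the lane floor begins 4 mm lower and climbs 4 degrees to the back stop. Lane sides: inner faces 59 mm either side of the middle, 28 mm above the lane floor
- back_stop (a point): middle of the front face of the upright plate that closes the lane, 200 mm beyond the lip, its top 99 mm above the counter; this point is 60 mm above the counter. A full lane leaves 3 mm free here
- tin_new: the tin to load, lying on its side on the counter before the ramp, its centre 115 to 130 mm in front of the lip, nearly square to the lane: red label, cream band, steel ends, 73 mm across, 110 mm long, about 0.46 kg. Origin: centre of the tin; its own y is its axis, across the lane (x, z turn as it rolls)
- tin_front: front one of the two tins in the lane, at the start resting against the lip: red label, cream band, steel ends, 73 mm across, 110 mm long, about 0.46 kg. Origin: centre of the tin; its own y is its axis, across the lane (x, z turn as it rolls)
- tin_rear: the tin behind tin_front and touching it; the rearmost when the lane is full: red label, cream band, steel ends, 73 mm across, 110 mm long, about 0.46 kg. Origin: centre of the tin; its own y is its axis, across the lane (x, z turn as it rolls)
- bowl: dark red open bowl, 110 mm across, 55 mm high, standing beside the rack. Origin: middle of its foot
- tub: white round tub with a violet lid, 68 mm across, 95 mm high, standing. Origin: middle of its underside
- paste_tin: small upright tin with a green label, 54 mm across, 78 mm high. Origin: middle of its underside
- pepper_mill: dark wooden pepper mill, 54 mm across, 152 mm high, standing. Origin: middle of its underside
Not all that is in view belongs to the job. Leave any yellow look-alike of the tin_new alone.

How it is judged:
By the outcome, as a careful person would: the job done as asked, in the order asked, and still so for the second after the job is handed in, with the robot touching nothing.
It also fails if it takes over 38 s, if anything falls off the work surface, if the arm or the gripper's body presses on something with over 40 N, if the wrist force passes 120 N, or if a joint passes its speed limit or range.

### The arm

A 7-joint arm with a two-finger parallel gripper is mounted at the origin on the work surface. World frame = base frame: x ahead of the robot, y to its left, z up, the work surface at z = 0. Lengths are in m, angles in degrees, forces in N, time in s.
With the tool pointing down it reaches from about 0.425 to 0.925 m from the base axis. Payload 6.8 kg.
Tool frame: the origin (TCP) lies midway between the tips of the shut fingers; the grasp point (between the pads) lies 19 mm behind it; z points along the fingers, y is the line along which they close (so a half turn about z gives the same grasp; the last joint's range is limited). The gripper opens to 85 mm and grips with 20 to 120 N. Pads are 22 mm wide; open, the fingers measure 114 mm over their backs; the gripper's body (76 mm by 85 mm) begins 54 mm behind the grasp point. The pads swing forward as they close: fully open they stand 13 mm farther back than shut.
Start: joints at [67.546, 27.33, 1.283, 89.118, -0.659, 63.558, -4.761], TCP at [0.189, -0.648, 0.231] pointing down, gripper open.
Joint ranges: [-169.35, 169.35], [-19.33, 120.38], [-80.79, 83.38], [13.8, 139.57], [-78.32, 258.32], [9.67, 109.79], [-169.56, 169.56]. Speed limits (degrees/s): [136.94, 136.94, 180, 180, 180, 180, 180].

### API

Orientations are given as [roll, pitch, yaw] about the fixed x, y, z axes, in that order (R = Rz(yaw) Ry(pitch) Rx(roll)).
In Python, from cell import arm gives the robot as it stands. The module is installed in compiled form; this text tells all that it offers.
- The arm moves only by the tool servo_tool, never from a script. Its argument "motion" is a list of rows, each a list of 4 numbers: the shift along the tool's x, y, z normalised to -1 to 1, where 1 is 0.15 m, then the turn about the tool's z normalised to -1 to 1, where 1 is 180 degrees. In form: [[tx, ty, tz, yaw], ...]. A call has exactly 10 rows; each row is the pose to reach, as a shift and turn from the pose commanded when the call began, along the tool's axes at that moment, turning the shorter way round; what a row does not reach only later rows make up. A row lasts 1/12 s, in which the tool goes at most 41.7 mm and 7.16 degrees, less where a joint would pass 70% of its speed; a pose out of reach is approached as far as the arm can. A call with a number of a shift or a turn outside -1 to 1 is refused whole. A call with a gripper value outside its range is refused whole. "grip" is the closure, from 0 (fully open) to 1 (shut), set as the call begins (left out, the last holds). The fingers move at their own pace and stop on an object; "force" is the grip in N (left out, the last holds). Time passes only in rows, so rows that repeat a pose let the fingers close, or fill a call up. It gives the time, the measured TCP pose, the force, the opening and the grip force at its end, in the units of the state.
- arm.get_state(): the state, without advancing time (a new reading comes with each control period).
- arm.get_image(name): name is "scene" or "top" or "wrist"; returns the picture (400x640x3 uint8, blue, green, red); there is no depth.
- arm.get_calibration(name): a dict with "mtx" (3x3 intrinsics, pixels), "world_to_cam" (4x4, takes a point from world to camera coordinates); the wrist camera has in their place "hand_eye" (4x4, takes a point from camera to tool coordinates, whose origin is the TCP and whose axes are the flange's). Camera axes: x right, y up, looking along -z (the intrinsics and any distortion apply to the point x, -y, -z); pixel columns grow to the right and rows downward; lengths in m; the calibration is good to about 2 mm. A picture is of the moment at which its call begins: read the wrist's pose just before it. get_calibration takes no time and is no camera call.
- arm.hand_in(): hands the job in; it is judged then, once.
The state is a dict: "time": time; "joints": joint angles; "dq": joint speeds; "effort": joint torques, N m; "position": TCP position; "eef_rot": TCP orientation; "force": force on the tool from outside, world axes, zero at the start; "ft_torque": the same for the moment, N m; "grip_width": finger opening in m; "grasp_force": force on a finger pad.
Only numpy, scipy, OpenCV 4.12 (cv2) and the standard library are available. Lean on these libraries where they do the work, as an engineer would, in place of code of your own. Each camera call takes 0.05 s, during which the arm holds its last target. There are 200 camera calls.

## Working session

There is one attempt and no reset: what is moved stays moved. The work goes in short steps, Python scripts to look and compute and a tool call to move; the robot and the scene stay as the last step left them, time stands still between calls to the robot, and variables do not carry over. Pictures are saved under pics/ and viewed, at most 10 in all, crops included, and the job is handed in when it is done.

Besides the shell and the picture viewer there is one more tool, called by a JSON object that holds its "fn" and its "kwargs". servo_tool: Moves the arm, as the interface text tells. Scaled input: -1 to 1 covers 0.15 m each way for a shift and 180 degrees each way for a turn. Its arguments: {"type":"object","properties":{"motion":{"type":"array"},"grip":{"type":"number"},"force":{"type":"number"}},"required":["motion"]}

```bash
mkdir -p pics
python3 - <<'E'
from cell import arm
import cv2,numpy as np
s=arm.get_state();print(s)
for n in("scene","top"):
    cv2.imwrite(f"pics/{n}0.png",arm.get_image(n))
    c=arm.get_calibration(n);print(n,{k:np.round(v,4).tolist() if not isinstance(v,str) else v for k,v in c.items()})
print(arm.get_calibration("wrist"))
E
```

```text
{'time': 0.0, 'joints': array([67.5478411 , 27.37601416,  1.28024252, 89.17951974, -0.65914065,
       63.55816106, -4.76008896]), 'dq': array([ 0.01654965, -0.14741707, -0.04634071,  0.09953975, -0.06592134,
       -0.09977349, -0.03368345]), 'effort': array([-8.34118055e-05, -5.96450758e+01,  1.60782259e+00, -2.81188881e+01,
        1.24867281e-02,  9.47058492e-03, -5.46988034e-06]), 'position': array([ 0.18879361, -0.64742894,  0.23031435]), 'eef_rot': array([-1.79893942e+02,  7.84349877e-03,  1.62605591e+01]), 'force': array([ 0.08160118, -0.49836033,  0.28657106]), 'ft_torque': array([-0.03204815, -0.02107029, -0.02194447]), 'grasp_force': 0.0, 'grip_width': 0.0851874495008921}
scene {'mtx': [[473.472, 0.0, 313.9136], [0.0, 473.472, 202.2417], [0.0, 0.0, 1.0]], 'world_to_cam': [[-0.1093, 0.9938, 0.0177, 0.0776], [-0.7175, -0.0913, 0.6905, 0.3783], [0.6879, 0.0628, 0.7231, -1.528], [0.0, 0.0, 0.0, 1.0]]}
top {'mtx': [[394.0475, 0.0, 321.8449], [0.0, 394.0475, 197.4882], [0.0, 0.0, 1.0]], 'world_to_cam': [[-0.0179, -0.9996, 0.0201, 0.009], [0.9989, -0.0171, 0.0427, -0.599], [-0.0424, 0.0208, 0.9989, -0.967], [0.0, 0.0, 0.0, 1.0]]}
{'mtx': array([[293.78223878,   0.        , 321.73012751],
       [  0.        , 293.78223878, 200.18934457],
       [  0.        ,   0.        ,   1.        ]]), 'hand_eye': array([[ 2.78560876e-04,  9.49595949e-01,  3.13476403e-01,
         7.95011086e-02],
       [ 9.99998723e-01, -7.57915810e-04,  1.40729337e-03,
        -5.88515270e-04],
       [ 1.57394880e-03,  3.13475611e-01, -9.49594947e-01,
        -1.41573835e-01],
       [ 0.00000000e+00,  0.00000000e+00,  0.00000000e+00,
         1.00000000e+00]])}
```

View pics/top0.png

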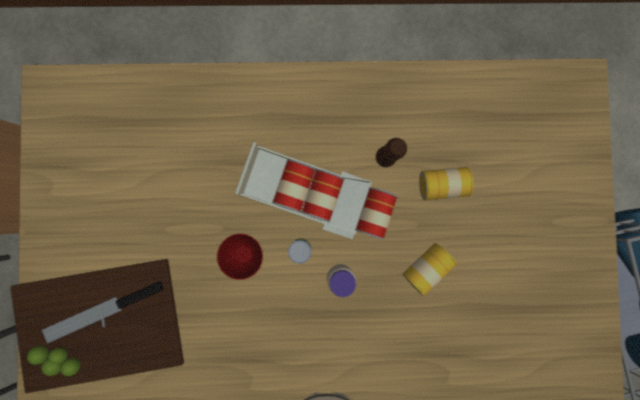

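View pics/scene0.png

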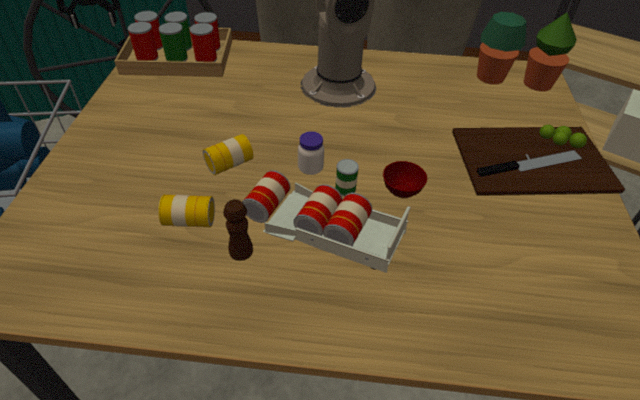

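Run:
```python
import cv2,numpy as np
a=cv2.imread("pics/top0.png")[135:245,230:410];b=cv2.imread("pics/scene0.png")[165:275,230:415]
z=lambda m:cv2.resize(m,None,fx=4,fy=4,interpolation=cv2.INTER_CUBIC)
cv2.imwrite("pics/topz.png",z(a));cv2.imwrite("pics/scz.png",z(b))
```

```text
(no output)
```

View pics/topz.png

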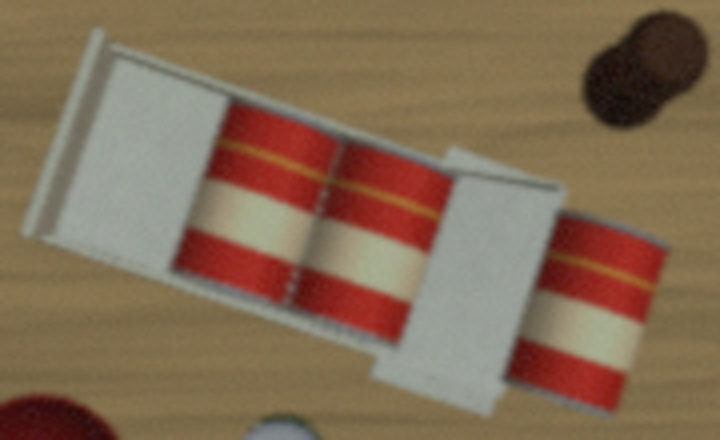

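View pics/scz.png

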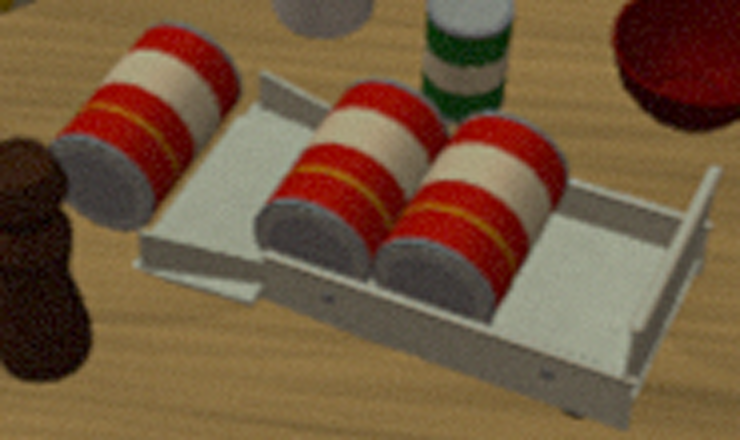

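```bash
cat > h.py <<'E'
from cell import arm
import numpy as np, cv2
from scipy.optimize import least_squares
def proj(n,P):
    c=arm.get_calibration(n);T=c["world_to_cam"];p=np.atleast_2d(P)@T[:3,:3].T+T[:3,3]
    p=p*[1,-1,-1];u=p@c["mtx"].T;return u[:,:2]/u[:,2:]
def cyl(c,yaw):  # axis dir = lane y
    t=np.linspace(0,2*np.pi,60);ex=np.array([np.cos(yaw),np.sin(yaw),0]);ey=np.array([-ex[1],ex[0],0])
    return np.concatenate([c+36.5e-3*(np.cos(t)[:,None]*ex+np.sin(t)[:,None]*[0,0,1])+s*.055*ey for s in(-1,1)])
def rect(n,c,yaw):
    r=cv2.minAreaRect(proj(n,cyl(c,yaw)).astype(np.float32));return cv2.boxPoints(r)
E
python3 - <<'E'
from h import *
f=lambda q:np.array(q)/4+[230,135]
F=f([(345,143),(456,175),(402,345),(290,303)]);R=f([(233,98),(343,138),(288,303),(176,270)]);N=f([(562,210),(667,245),(614,412),(508,380)])
B=f([(73,136)]);
def W(x,p):
    c,s=np.cos(x[2]),np.sin(x[2]);p=np.array(p);return np.array([x[0]+c*p[0]-s*p[1],x[1]+s*p[0]+c*p[1],p[2]])
def corners(pts,c,yaw):
    b=rect("top",c,yaw)
    return np.concatenate([(b-p)[np.argmin(((b-p)**2).sum(1))] for p in pts])
def res(x):
    return np.concatenate([corners(F,W(x,(.015,x[3],.049)),x[2]),corners(R,W(x,(.087,x[4],.054)),x[2]),(proj("top",W(x,(.2,0,.06+.039)))-B).ravel()*1])
r=least_squares(res,[.58,-.05,np.radians(72),0,0],diff_step=1e-4,x_scale=[.01,.01,.01,.01,.01]);x=r.x
print("rack",x[:2],np.degrees(x[2]),"lat",x[3:],"res",np.round(r.fun,1))
r2=least_squares(lambda q:corners(N,np.array([q[0],q[1],.0365]),q[2]),[.57,-.15,x[2]],diff_step=1e-4,x_scale=[.01]*3);q=r2.x
print("new",q[:2],np.degrees(q[2]),np.round(r2.fun,1))
c,s=np.cos(x[2]),np.sin(x[2]);d=q[:2]-x[:2];print("new in rack",c*d[0]+s*d[1],-s*d[0]+c*d[1])
for nm,p in dict(foot=(-.095,0,0),gl=(-.095,-.072,.033),gr=(-.095,.072,.033),bs=(.2,0,.099)).items():
    P=W(x,p);print(nm,P,(proj("top",P)-[230,135])*4,(proj("scene",P)-[230,165])*4)
for p in((.015,x[3],.049),(.087,x[4],.054)):
  print("scene hull",((rect("scene",W(x,p),x[2])-[230,165])*4).round().tolist())
print("scene new ends",((proj("scene",[[*(q[:2]+k*.055*np.array([-np.sin(q[2]),np.cos(q[2])])),.0365] for k in(-1,1)])-[230,165])*4).round())
E
```

```text
rack [ 0.59769276 -0.01966134] 70.82700836461264 lat [0.00173259 0.00159545] res [ 0.4 -2.9  1.7 -1.3  0.4  1.5 -0.7  2.5 -0.3 -1.4  1.5 -1.8  0.2  2.6
 -1.1  1.2 -1.5 -0.2]
new [ 0.55675793 -0.13333515] 71.07950623619568 [-1.  -1.6  1.8 -1.1  0.8  2.  -1.7  0.7]
new in rack -0.12081234040792445 0.0013313065042978647
foot [ 0.56649272 -0.10939181  0.        ] [[538.98569007 299.59192792]] [[181.76445055 179.0001324 ]]
gl [ 0.63449897 -0.13303816  0.033     ] [[582.00571021 187.0345936 ]] [[118.45294296 222.91195857]]
gr [ 0.49848647 -0.08574547  0.033     ] [[509.66982391 411.71894856]] [[235.76331059  65.74323886]]
bs [0.66337705 0.16924492 0.099     ] [[ 66.94713772 135.23062409]] [[670.66513686 234.61264432]]
scene hull [[231.0, 241.0], [361.0, 51.0], [471.0, 126.0], [340.0, 316.0]]
scene hull [[349.0, 285.0], [472.0, 84.0], [588.0, 155.0], [464.0, 356.0]]
scene new ends [[ 95. 183.]
 [186.  64.]]
```

{"fn": "servo_tool", "kwargs": {"motion": [[0.05, -0.037, 0, 0], [0.15, -0.11, 0, 0], [0.27, -0.2, 0, 0], [0.4, -0.29, 0, 0], [0.52, -0.38, 0, 0], [0.65, -0.48, 0, 0], [0.77, -0.56, 0, 0], [0.88, -0.64, 0, 0], [0.96, -0.7, 0, 0], [1, -0.733, 0, 0]], "grip": 0.5}}

```text
time: 0.93
position: [0.3044, -0.4977, 0.2312]
eef_rot: [-179.9, -0.1, 16.5]
force: [-0.7, -0.5, 0.1]
grip_width: 0.0429
grasp_force: 0.0
```

{"fn": "servo_tool", "kwargs": {"motion": [[0.05, -0.037, 0, 0], [0.15, -0.11, 0, 0], [0.27, -0.2, 0, 0], [0.4, -0.29, 0, 0], [0.52, -0.38, 0, 0], [0.65, -0.48, 0, 0], [0.77, -0.56, 0, 0], [0.88, -0.64, 0, 0], [0.96, -0.7, 0, 0], [1, -0.733, 0, 0]]}}

```text
time: 1.77
position: [0.4166, -0.3513, 0.2313]
eef_rot: [-180.0, -0.0, 16.4]
force: [-0.7, 0.4, 0.4]
grip_width: 0.0425
grasp_force: 0.0
```

{"fn": "servo_tool", "kwargs": {"motion": [[0.05, -0.037, 0, 0], [0.15, -0.11, 0, 0], [0.27, -0.2, 0, 0], [0.4, -0.29, 0, 0], [0.52, -0.38, 0, 0], [0.65, -0.48, 0, 0], [0.77, -0.56, 0, 0], [0.88, -0.64, 0, 0], [0.96, -0.7, 0, 0], [1, -0.733, 0, 0]]}}

```text
time: 2.6
position: [0.5297, -0.2041, 0.2312]
eef_rot: [-180.0, -0.0, 16.3]
force: [0.5, -0.2, -0.3]
grip_width: 0.0426
grasp_force: 0.0
```

{"fn": "servo_tool", "kwargs": {"motion": [[0.01, 0, 0, -0.03], [0.02, -0.01, 0, -0.065], [0.03, -0.02, 0, -0.1], [0.04, -0.02, 0, -0.135], [0.05, -0.03, 0, -0.17], [0.06, -0.04, 0, -0.205], [0.07, -0.05, 0, -0.24], [0.073, -0.05, 0, -0.275], [0.073, -0.05, 0, -0.303], [0.073, -0.05, 0, -0.303]]}}

```text
time: 3.43
position: [0.5364, -0.1965, 0.2311]
eef_rot: [-180.0, 0.0, 70.8]
force: [0.4, -0.2, -0.7]
grip_width: 0.043
grasp_force: 0.0
```

{"fn": "servo_tool", "kwargs": {"motion": [[0, 0, 0.05, 0], [0, 0, 0.12, 0], [0, 0, 0.2, 0], [0, 0, 0.3, 0], [0, 0, 0.4, 0], [0, 0, 0.48, 0], [0, 0, 0.56, 0], [0, 0, 0.62, 0], [0, 0, 0.66, 0], [0, 0, 0.667, 0]]}}

```text
time: 4.27
position: [0.5365, -0.1949, 0.1299]
eef_rot: [-179.9, 0.0, 70.8]
force: [-0.1, -0.5, 1.0]
grip_width: 0.043
grasp_force: 0.0
```

Run:
```python
from cell import arm
import cv2,numpy as np
print(arm.get_state()["position"])
w=arm.get_image("wrist");t=arm.get_image("top")[120:300,300:480]
cv2.imwrite("pics/c1.png",np.vstack([w[:,:],cv2.resize(cv2.copyMakeBorder(t,0,0,70,70,0),(356,200)) if 0 else w[:0]]))
cv2.imwrite("pics/w1.png",np.hstack([cv2.resize(w,(500,312)),cv2.resize(t,(300,312))]))
```

```text
[ 0.53646901 -0.19489361  0.12989541]
```

View pics/w1.png

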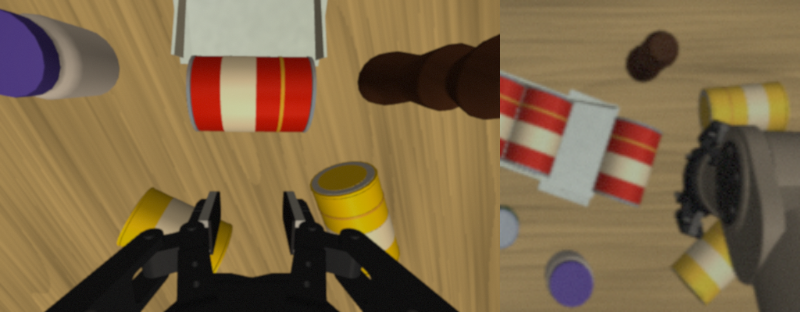

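Run:
```python
from cell import arm
import numpy as np
c=arm.get_calibration("wrist");K=np.linalg.inv(c["mtx"]);H=c["hand_eye"]
for n,u,v,h in [("y1 left",311,190,.0365),("y1 frontL",313,172,.06),("y1 left low",318,215,.03),("y2 right",231,230,.0365),("y2 top",190,200,.0365),("red rear L",190,131,.045),("red rear R",315,131,.045),("red axis L",189,90,.0365),("tub edge R",118,65,.03)]:
    d=K@[u*1.28,v*1.282,1];d=H[:3,:3]@(d*[1,-1,-1]);o=H[:3,3]
    t=(.130-h-o[2])/d[2];print(n,np.round((o+t*d)*1000,1))
```

```text
y1 left [-37.2  66.2  93.5]
y1 frontL [-5.7 59.9 70. ]
y1 left low [-74.   79.3 100. ]
y2 right [-90.8 -25.9  93.5]
y2 top [-50.1 -71.9  93.5]
red rear L [ 32.5 -62.9  85. ]
red rear R [32.6 62.5 85. ]
red axis L [ 71.8 -62.8  93.5]
tub edge R [  95.1 -132.1  100. ]
```

{"fn": "servo_tool", "kwargs": {"motion": [[0, 0, 0.05, 0], [0, 0, 0.12, 0], [0, 0, 0.2, 0], [0, 0, 0.3, 0], [0, 0, 0.4, 0], [0, 0, 0.48, 0], [0, 0, 0.56, 0], [0, 0, 0.63, 0], [0, 0, 0.67, 0], [0, 0, 0.687, 0]]}}

```text
time: 5.2
position: [0.5365, -0.1949, 0.027]
eef_rot: [-179.9, 0.0, 70.8]
force: [-0.1, -1.0, -0.1]
grip_width: 0.0426
grasp_force: 0.0
```

{"fn": "servo_tool", "kwargs": {"motion": [[0.01, 0, 0, 0], [0.025, 0, 0, 0], [0.04, 0, 0, 0], [0.055, 0, 0, 0], [0.07, 0, 0, 0], [0.085, 0, 0, 0], [0.1, 0, 0, 0], [0.11, 0, 0, 0], [0.12, 0, 0, 0], [0.13, 0, 0, 0]]}}

```text
time: 6.03
position: [0.5435, -0.1767, 0.0282]
eef_rot: [180.0, 0.0, 70.8]
force: [1.2, 0.5, 0.2]
grip_width: 0.0429
grasp_force: 0.0
```

{"fn": "servo_tool", "kwargs": {"motion": [[0.012, 0, 0, 0], [0.026, 0, 0, 0], [0.04, 0, -0.002, 0], [0.055, 0, -0.004, 0], [0.07, 0, -0.005, 0], [0.085, 0, -0.006, 0], [0.1, 0, -0.007, 0], [0.115, 0, -0.008, 0], [0.13, 0, -0.009, 0], [0.145, 0, -0.01, 0]]}}

```text
time: 6.87
position: [0.5507, -0.1559, 0.0297]
eef_rot: [180.0, -0.0, 70.8]
force: [0.4, 0.5, 0.4]
grip_width: 0.0426
grasp_force: 0.0
```

{"fn": "servo_tool", "kwargs": {"motion": [[0.015, 0, -0.001, 0], [0.03, 0, -0.002, 0], [0.045, 0, -0.003, 0], [0.06, 0, -0.004, 0], [0.075, 0, -0.006, 0], [0.09, 0, -0.007, 0], [0.105, 0, -0.008, 0], [0.12, 0, -0.009, 0], [0.135, 0, -0.01, 0], [0.15, 0, -0.012, 0]]}}

```text
time: 7.7
position: [0.5581, -0.1347, 0.0315]
eef_rot: [-180.0, 0.0, 70.8]
force: [-0.5, -0.2, 0.4]
grip_width: 0.0429
grasp_force: 0.8
```

Run:
```python
from cell import arm
import cv2,numpy as np
s=arm.get_state();print(s["position"],s["force"])
w=arm.get_image("wrist");t=arm.get_image("scene")[150:280,220:420]
cv2.imwrite("pics/w2.png",np.hstack([cv2.resize(w,(400,250)),cv2.resize(t,(400,250))]))
```

```text
[ 0.55809314 -0.13469775  0.03150307] [-0.47138943 -0.19807891  0.40095575]
```

View pics/w2.png

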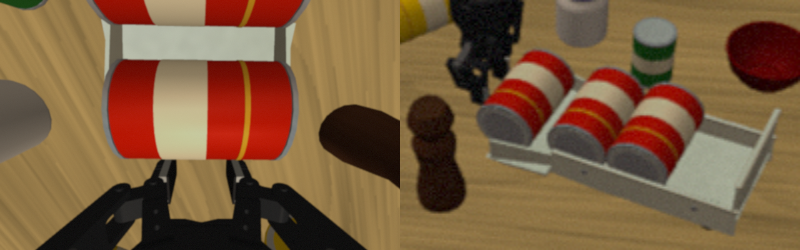

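{"fn": "servo_tool", "kwargs": {"motion": [[0.015, 0, -0.001, 0], [0.03, 0, -0.002, 0], [0.045, 0, -0.003, 0], [0.06, 0, -0.004, 0], [0.075, 0, -0.006, 0], [0.09, 0, -0.007, 0], [0.105, 0, -0.008, 0], [0.12, 0, -0.009, 0], [0.135, 0, -0.01, 0], [0.15, 0, -0.012, 0]]}}

```text
time: 8.63
position: [0.5652, -0.1142, 0.0333]
eef_rot: [-180.0, 0.1, 70.8]
force: [-1.5, -3.5, 1.0]
grip_width: 0.0429
grasp_force: 1.9
```

{"fn": "servo_tool", "kwargs": {"motion": [[0.015, 0, -0.001, 0], [0.03, 0, -0.002, 0], [0.045, 0, -0.003, 0], [0.06, 0, -0.004, 0], [0.075, 0, -0.006, 0], [0.09, 0, -0.007, 0], [0.105, 0, -0.008, 0], [0.12, 0, -0.009, 0], [0.135, 0, -0.01, 0], [0.15, 0, -0.012, 0]]}}

```text
time: 9.47
position: [0.5729, -0.0922, 0.0351]
eef_rot: [-180.0, 0.0, 70.8]
force: [-1.1, -3.9, 0.8]
grip_width: 0.0429
grasp_force: 1.8
```

{"fn": "servo_tool", "kwargs": {"motion": [[0.015, 0, -0.001, 0], [0.03, 0, -0.002, 0], [0.045, 0, -0.003, 0], [0.06, 0, -0.004, 0], [0.075, 0, -0.006, 0], [0.09, 0, -0.007, 0], [0.105, 0, -0.008, 0], [0.12, 0, -0.009, 0], [0.135, 0, -0.01, 0], [0.15, 0, -0.012, 0]]}}

```text
time: 10.3
position: [0.5803, -0.071, 0.0369]
eef_rot: [-180.0, 0.0, 70.8]
force: [-0.5, -3.7, 1.5]
grip_width: 0.0423
grasp_force: 1.8
```

Run:
```python
from cell import arm
import cv2,numpy as np
s=arm.get_state();p=s["position"];print(p,s["force"],"lane x",(p[0]-.5977)*.3284+(p[1]+.0197)*.9445)
w=arm.get_image("wrist");t=arm.get_image("scene")[150:280,220:420]
cv2.imwrite("pics/w3.png",np.hstack([cv2.resize(w,(400,250)),cv2.resize(t,(400,250))]))
```

```text
[ 0.58029409 -0.07095465  0.03690608] [-0.53440846 -3.66858372  1.52014166] lane x -0.05412612345564734
```

View pics/w3.png

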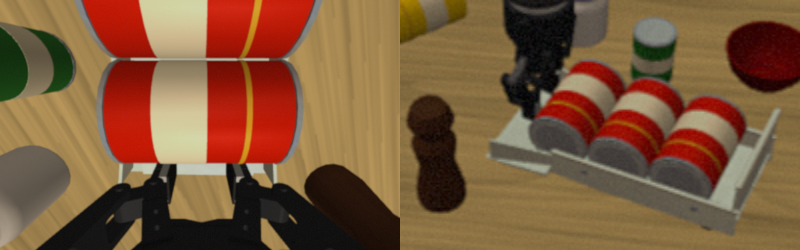

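{"fn": "servo_tool", "kwargs": {"motion": [[0.012, 0, -0.001, 0], [0.024, 0, -0.001, 0], [0.036, 0, -0.001, 0], [0.048, 0, -0.001, 0], [0.06, 0, -0.001, 0], [0.072, 0, -0.001, 0], [0.084, 0, -0.001, 0], [0.096, 0, -0.001, 0], [0.108, 0, -0.001, 0], [0.12, 0, -0.001, 0]]}}

```text
time: 11.23
position: [0.5864, -0.0536, 0.0371]
eef_rot: [180.0, -0.0, 70.8]
force: [-0.3, -2.0, 1.4]
grip_width: 0.0424
grasp_force: 0.8
```

Run:
```python
from cell import arm
import cv2,numpy as np
s=arm.get_state();p=s["position"];print(p,s["force"],"lane x",(p[0]-.5977)*.3284+(p[1]+.0197)*.9445)
w=arm.get_image("wrist");t=arm.get_image("scene")[165:265,260:420]
cv2.imwrite("pics/w4.png",np.hstack([cv2.resize(w,(400,250)),cv2.resize(t,(400,250),interpolation=cv2.INTER_CUBIC)]))
```

```text
[ 0.58636661 -0.05358386  0.03709821] [-0.34348244 -2.00096693  1.42255812] lane x -0.03572518904014586
```

View pics/w4.png

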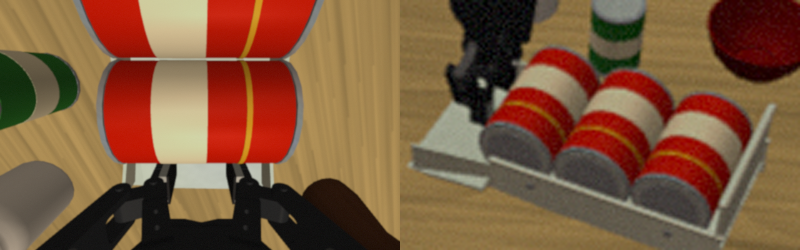

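{"fn": "servo_tool", "kwargs": {"motion": [[0.005, 0, 0, 0], [0.01, 0, 0, 0], [0.015, 0, 0, 0], [0.02, 0, 0, 0], [0.024, 0, 0, 0], [0.027, 0, 0, 0], [0.027, 0, 0, 0], [0.027, 0, 0, 0], [0.027, 0, 0, 0], [0.027, 0, 0, 0]]}}

```text
time: 12.17
position: [0.5875, -0.0501, 0.037]
eef_rot: [-180.0, -0.0, 70.8]
force: [0.6, 0.3, -0.3]
grip_width: 0.0427
grasp_force: 0.0
```

Run:
```python
from cell import arm
import cv2
cv2.imwrite("pics/a.png",arm.get_image("scene"))
```

{"fn": "servo_tool", "kwargs": {"motion": [[-0.003, 0, 0, 0], [-0.006, 0, 0, 0], [-0.009, 0, 0, 0], [-0.012, 0, 0, 0], [-0.015, 0, 0, 0], [-0.018, 0, 0, 0], [-0.02, 0, 0, 0], [-0.02, 0, 0, 0], [-0.02, 0, 0, 0], [-0.02, 0, 0, 0]]}}

```text
time: 13.05
position: [0.5865, -0.0531, 0.037]
eef_rot: [-180.0, -0.0, 70.8]
force: [-1.0, -0.6, -0.5]
grip_width: 0.0426
grasp_force: 0.0
```

Run:
```python
from h import *
s=arm.get_state();p=s["position"];print(p,s["force"])
b=arm.get_image("scene");cv2.imwrite("pics/b.png",b);a=cv2.imread("pics/a.png")
# shift of tins between the two images, and predicted end-disc outlines for a full lane
g=lambda m:np.float32(cv2.cvtColor(m[175:260,300:385],cv2.COLOR_BGR2GRAY))
print(cv2.phaseCorrelate(g(a),g(b)))
yaw=np.radians(70.827);u=np.array([np.cos(yaw),np.sin(yaw)]);v=np.array([-u[1],u[0]])
z=cv2.resize(b[165:265,260:420],None,fx=5,fy=5,interpolation=cv2.INTER_CUBIC)
for x,h in((.015,.049),(.087,.054),(.160,.059)):
    c=np.array([*(np.array([.5977,-.0197])+x*u+.0015*v),h])
    q=((proj("scene",cyl(c,yaw)[:60])-[260,165]+.5)*5-.5).astype(np.int32);cv2.polylines(z,[q],True,(0,255,0),1)
cv2.imwrite("pics/w5.png",z)
```

```text
[ 0.58651128 -0.0531393   0.03702516] [-1.03879648 -0.55958582 -0.52154928]
((-0.1373484279760646, -0.034697006002986086), 0.967568967136336)
```

View pics/w5.png

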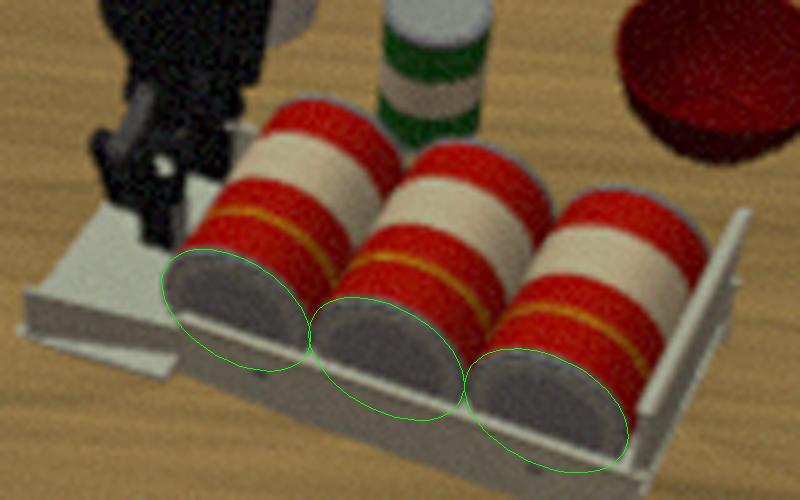

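{"fn": "servo_tool", "kwargs": {"motion": [[-0.01, 0, 0, 0], [-0.02, 0, 0, 0], [-0.035, 0, 0, 0], [-0.05, 0, 0, 0], [-0.07, 0, 0, 0], [-0.09, 0, 0, 0], [-0.11, 0, 0, 0], [-0.13, 0, 0, 0], [-0.15, 0, 0, 0], [-0.16, 0, 0, 0]]}}

```text
time: 13.93
position: [0.5784, -0.0765, 0.037]
eef_rot: [-180.0, 0.0, 70.8]
force: [-0.0, -0.4, 0.5]
grip_width: 0.0428
grasp_force: 0.0
```

{"fn": "servo_tool", "kwargs": {"motion": [[0, 0, -0.03, 0], [0, 0, -0.09, 0], [0, 0, -0.17, 0], [0, 0, -0.25, 0], [0, 0, -0.34, 0], [0, 0, -0.43, 0], [0, 0, -0.5, 0], [0, 0, -0.56, 0], [0, 0, -0.6, 0], [0, 0, -0.6, 0]]}}

```text
time: 14.77
position: [0.5795, -0.0758, 0.1288]
eef_rot: [179.9, -0.0, 70.8]
force: [-0.5, 0.1, -0.9]
grip_width: 0.0429
grasp_force: 0.0
```

Run:
```python
from h import *
s=arm.get_state();print(s["time"],s["position"],s["force"])
b=arm.get_image("scene");w=b[165:265,250:420];a=cv2.imread("pics/b.png")
g=lambda m:np.float32(cv2.cvtColor(m[175:260,300:385],cv2.COLOR_BGR2GRAY));print(cv2.phaseCorrelate(g(a),g(b)))
cv2.imwrite("pics/w6.png",cv2.resize(w,None,fx=3,fy=3))
```

```text
14.7667 [ 0.57950893 -0.07582281  0.1287581 ] [-0.53289336  0.12126047 -0.86460587]
((0.06638981142456402, 0.01163280840900427), 0.7313628919624988)
```

View pics/w6.png

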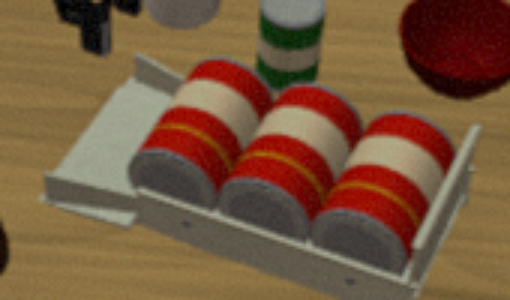

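The picture shows all three tins at rest in the lane, with the front one behind the lip (around pixel 175,175) and the gripper clear above.

```bash
python3 -c "
from cell import arm
print(arm.hand_in())"
```

```text
the job is handed in; nothing more can be done
None
```

The red tin was pushed up the ramp and over the lip, the lane now holds all three tins at rest, and the job was handed in at about 15 s with the gripper clear.

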